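Sort the bench clutter into the coloured parts trays

TASK

Sort the four things left on the bench into their trays: the spanner into the red tray, the roll of black tape into the yellow one, the jar of nails into the blue one and the wooden block into the green one, each lying flat on the tray's floor and wholly inside it. Keep the jar upright and set it down rather than dropping it.

Things in the scene. Friction and masses are not known exactly. Their poses are not given: they have to be found in the camera images.
- spanner_mid (a point): Bright steel combination spanner lying flat, 156 mm long; shaft 10 mm wide and 7 mm thick, ends up to 29 mm wide and 8 mm thick. Point at the middle of the shaft, 4 mm above its underside; y along its length, z up.
- tape_mid (a point): Small black roll of tape (not the wide pale one, which stays) lying flat, 57 mm in diameter, 19 mm high. Point on its axis, half-way up; z up.
- nail_jar_mid (a point): Glass jar of nails with a round yellow screw lid, standing upright, 97 mm high. The lid is 63 mm in diameter and takes up the top 14 mm; the glass below is about 68 mm across. Weighs about 0.4 kg. Point on its axis, half-way up (48.5 mm above its underside); z up.
- offcut_mid (a point): Wooden block (pine offcut) lying flat, 51 (x) x 98 (y) x 38 mm high. Point at its centre; y along its length, z up.
- tray_red: Shallow open red plastic parts tray, one of four alike but for colour; it stands firm on the bench and cannot be shifted. Outside 182 (x) x 106 (y) x 20 mm high, walls and floor 3 mm thick: inside 176 x 100 mm. Origin at the centre of its underside, x along its length, z up.
- tray_blue: Shallow open blue plastic parts tray, one of four alike but for colour; it stands firm on the bench and cannot be shifted. Outside 182 (x) x 106 (y) x 20 mm high, walls and floor 3 mm thick: inside 176 x 100 mm. Origin at the centre of its underside, x along its length, z up.
- tray_yellow: Shallow open yellow plastic parts tray, one of four alike but for colour; it stands firm on the bench and cannot be shifted. Outside 182 (x) x 106 (y) x 20 mm high, walls and floor 3 mm thick: inside 176 x 100 mm. Origin at the centre of its underside, x along its length, z up.
- tray_green: Shallow open green plastic parts tray, one of four alike but for colour; it stands firm on the bench and cannot be shifted. Outside 182 (x) x 106 (y) x 20 mm high, walls and floor 3 mm thick: inside 176 x 100 mm. Origin at the centre of its underside, x along its length, z up.
Things that resemble listed ones, but are neither listed nor needed, are in the scene too. What is shaped like the part that bears nail_jar_mid but orange or purple is not meant.

How it is judged:
By the outcome, as a careful person would: the job done as asked, in the order asked, and still so for the second after the job is handed in, with the robot touching nothing.
It also fails if it takes over 106 s, if anything falls off the work surface, if the arm or the gripper's body presses on something with over 40 N, if the wrist force passes 120 N, or if a joint passes its speed limit or range.

ROBOT

A 6-joint arm with a two-finger parallel gripper is mounted at the origin on a cart in front of the work surface, level with it; the furniture and walls round the work are solid. World frame = base frame: x ahead of the robot, y to its left, z up, the work surface at z = 0. Lengths are in m, angles in rad, forces in N, time in s.
With the tool pointing down it reaches from about 0.35 to 0.8 m from the base axis. Payload 7.3 kg.
Tool frame: the origin (TCP) lies between the finger pads; the fingertips stand 25 mm ahead of it and the grasp point (between the pads) lies 6 mm ahead of it (r.tip_extent is the distance from the TCP to the fingertips, in m); z points along the fingers, y is the line along which they close (so a half turn about z gives the same grasp; the last joint's range is limited). The gripper opens to 85 mm and grips with 20 to 120 N. Pads are 22 mm wide; open, the fingers measure 114 mm over their backs; the gripper's body (76 mm by 85 mm) begins 54 mm behind the grasp point. The pads swing forward as they close: fully open they stand 13 mm farther back than shut.
Start: joints at [-1.333, 0.342, 1.524, -0, 1.275, -0.146], TCP at [0.197, -0.487, 0.256] pointing down, gripper open.
Joint ranges: [-2.53, 2.53], [-0.77, 2.02], [0.04, 2.7], [-1, 4.14], [0.28, 2.66], [-3.11, 3.11]. Speed limits (rad/s): [2.57, 2.57, 3.14, 3.14, 3.14, 3.14].

INTERFACE

Orientations are given as a unit quaternion [x, y, z, w].
In Python, from workcell import r, command_gripper, optics gives the robot as it stands. The module is installed in compiled form; this text tells all that it offers. Calls block until the motion is done:
- r.reach(position, orientation): joint-space move of the TCP to a pose.
- r.move_straight(position, orientation=None, speed=0.15, max_force=None): straight line of the TCP; orientation=None keeps the orientation; speed is the mean speed in m/s. With max_force (N) it stops when the force on the tool has changed by that much, and returns True; else False.
- r.movej(angles): joint-space move.
- command_gripper(opening, force=None): finger opening in m; force is the grip in N (None keeps the last); returns when the fingers have stopped.
- r.hold(seconds).
- r.solve_ik(position, orientation): joint angles nearest the present ones, or None.
- r.read_state(): the state.
- optics.get_image(name): name is "scene" or "top"; returns (picture, depth): 400x640x3 uint8, red, green, blue; 400x640 float32, m along the optical axis (not along the pixel's ray), 0 where there is no reading.
- optics.camera_model(name): a dict with "K" (3x3 intrinsics, pixels), "R" (3x3) and "t" (3): a world point X has camera coordinates R X + t. Camera axes: x right, y down, z forward; pixel columns grow to the right and rows downward; lengths in m; the calibration is good to about 2 mm. A picture is of the moment at which its call begins. camera_model takes no time and is no camera call.
A pose or a line that the arm cannot do raises r.PlanningError and nothing moves.
- r.finish_job(): hands the job in; it is judged then, once.
The state is a dict: "time_s": time; "joint_positions": joint angles; "dq": joint speeds; "tau": joint torques, N m; "eef_pos": TCP position; "eef_rot": TCP orientation; "contact_force": force on the tool from outside, world axes, zero at the start; "torque": the same for the moment, N m; "grip_width": finger opening in m; "grip_force": force on a finger pad.
Only numpy, scipy, OpenCV 4.12 (cv2) and the standard library are available. Lean on these libraries where they do the work, as an engineer would, in place of code of your own. Each camera call takes 0.05 s, during which the arm holds its last target. There are 200 camera calls.

## Working session

There is one attempt and no reset: what is moved stays moved. The work goes in short steps, each a Python script; the robot and the scene stay as the last script left them, time stands still between calls to the robot, and variables do not carry over. Pictures are saved under pics/ and viewed, at most 14 in all, crops included, and the job is handed in when it is done.

```bash
mkdir -p pics; python3 - <<'E'
from workcell import r, command_gripper, optics
import cv2, numpy as np
for n in("scene","top"):
    im,d=optics.get_image(n); cv2.imwrite(f"pics/{n}0.png",im[...,::-1]); np.savez(f"{n}0.npz",im=im,d=d)
    m=optics.camera_model(n); print(n,m, (d>0).mean())
s=r.read_state(); print(s['time_s'],s['eef_pos'],s['eef_rot'],r.tip_extent)
E
```

```text
scene {'K': array([[407.13210371,   0.        , 312.56074295],
       [  0.        , 407.13210371, 194.52022567],
       [  0.        ,   0.        ,   1.        ]]), 'R': array([[-0.54882033, -0.83593785, -0.00203668],
       [-0.53161045,  0.35089769, -0.77088335],
       [ 0.64512524, -0.42199374, -0.63697309]]), 't': array([0.33054552, 0.32717615, 0.99043444])} 0.99594140625
top {'K': array([[372.48355884,   0.        , 318.98851955],
       [  0.        , 372.48355884, 201.4996897 ],
       [  0.        ,   0.        ,   1.        ]]), 'R': array([[ 0.42079861, -0.90714333, -0.00441635],
       [-0.8885624 , -0.41118909, -0.20342171],
       [ 0.1827167 ,  0.08952377, -0.97908125]]), 't': array([-0.19769642,  0.52920281,  1.12568594])} 0.99589453125
0.1 [ 0.19652646 -0.48647235  0.25570106] [ 9.81641661e-01  1.90733264e-01 -3.56003240e-05 -6.84973955e-04] 0.025
```

View pics/scene0.png

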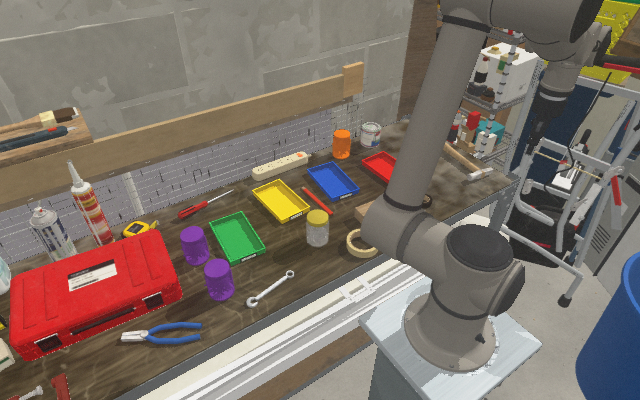

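View pics/top0.png

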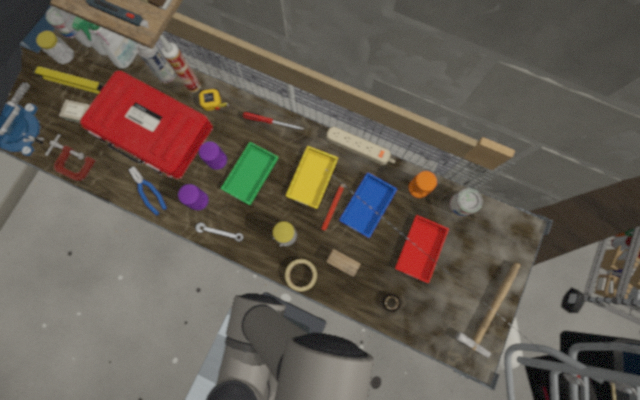

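The top view shows the spanner at (219,232), the jar with the yellow lid at (284,233), the block at (344,262) and the black tape at (391,302). The trays are green (249,173), yellow (312,177), blue (368,205) and red (422,248).

Possible mix-ups:
- **Jar:** purple jars (212,154) and (193,196), orange jar (423,184), paint tin (466,201) and a far yellow-lidded jar (48,40).
- **Tape:** the pale roll (300,275).
- **Spanner:** the pliers (148,190).
- **Red tray:** the red toolbox (147,120).

I choose by colour and description, and will check with one crop.

```bash
cat > h.py <<'E'
import cv2, numpy as np
from workcell import optics
def cloud(n,d):
    m=optics.camera_model(n); K,R,t=m['K'],m['R'],m['t']
    v,u=np.mgrid[:400,:640]; c=np.stack([(u-K[0,2])/K[0,0]*d,(v-K[1,2])/K[1,1]*d,d],-1)
    return (c-t)@R
def ray(n,u,v,z):
    m=optics.camera_model(n); K,R,t=m['K'],m['R'],m['t']
    w=R.T@np.linalg.inv(K)@np.array([u,v,1.]); o=-R.T@t
    return o+w*(z-o[2])/w[2]
def proj(n,X):
    m=optics.camera_model(n); c=m['R']@np.asarray(X)+m['t']; p=m['K']@c; return p[:2]/p[2]
def rect(P):  # centre, sizes, long-axis yaw of xy points
    (c,s,a)=cv2.minAreaRect((P*1000).astype(np.float32)); a=np.radians(a)
    if s[0]<s[1]: a+=np.pi/2; s=s[::-1]
    return np.round(np.array(c)/1000,4),np.round(s,1),round((a+np.pi/2)%np.pi-np.pi/2,3)
def hsvmask(im,lo,hi): return cv2.inRange(cv2.cvtColor(im,cv2.COLOR_RGB2HSV),lo,hi)>0
def roi(x0,y0,x1,y1):
    m=np.zeros((400,640),bool); m[y0:y1,x0:x1]=1; return m
E
python3 - <<'E'
from h import *
D={n:np.load(f"{n}0.npz") for n in("scene","top")}
H={n:cv2.cvtColor(D[n]['im'],cv2.COLOR_RGB2HSV) for n in D}
C={n:cloud(n,D[n]['d']) for n in D}
T={'green':((45,100,40),(80,255,255),{'top':(215,135,285,210),'scene':(200,200,275,270)}),
'yellow':((20,100,60),(35,255,255),{'top':(280,140,345,215),'scene':(245,170,315,228)}),
'blue':((100,120,50),(125,255,255),{'top':(335,165,402,242),'scene':(300,155,365,208)}),
'red':((172,120,50),(180,255,255),{'top':(392,208,455,288),'scene':(355,145,400,185)}),
'lid':((20,100,60),(35,255,255),{'top':(265,215,305,250),'scene':(300,205,335,228)})}
for k,(lo,hi,R) in T.items():
  for n,b in R.items():
    m=hsvmask(D[n]['im'],lo,hi)
    if k=='red': m|=hsvmask(D[n]['im'],(0,120,50),(6,255,255))
    m&=roi(*b)
    # largest blob
    q,l,s,_=cv2.connectedComponentsWithStats(m.astype(np.uint8)); m=l==1+s[1:,4].argmax()
    P=C[n][m]; v,u=np.nonzero(m)
    print(k,n,m.sum(),'z pct',np.round(np.percentile(P[:,2],[2,10,50,90,98])*1000),rect(P[:,:2]))
# things by height in top ROI
for k,b,z0 in(('spanner',(192,218,246,246),.0),('offcut',(322,242,366,282),.02),('tape',(378,288,406,316),.008),('jar',(265,215,305,255),.088)):
    P=C['top'][roi(*b)]; print(k,'bench z',np.round(np.percentile(P[:,2],[2,10,50,90,98])*1000),end=' ')
    if k!='spanner':
        print(rect(P[P[:,2]>z0][:,:2]),'topz',np.median(P[P[:,2]>z0][:,2]))
t=D['top']['im']; a=cv2.resize(t[140:320,180:460,::-1],None,fx=2.8,fy=2.8,interpolation=cv2.INTER_CUBIC); cv2.imwrite('pics/crop.png',a)
E
```

```text
green top 1990 z pct [-1.  1.  5. 20. 24.] (array([0.5178, 0.1419]), array([489.8, 207.1]), np.float64(1.277))
green scene 1770 z pct [-0.  1.  4. 19. 23.] (array([0.1901, 0.3906]), array([1010.2,  140. ]), np.float64(-0.242))
yellow top 2142 z pct [-2.  1.  5. 19. 24.] (array([0.5348, 0.0767]), array([437.5, 161.1]), np.float64(0.287))
yellow scene 1719 z pct [-2.  0.  4. 21. 98.] (array([0.2196, 0.27  ]), array([1164.8,  198.5]), np.float64(-0.383))
blue top 1963 z pct [-0.  1.  5. 21. 27.] (array([ 0.5384, -0.093 ]), array([385.5, 116.7]), np.float64(-0.1))
blue scene 1137 z pct [-1.  1.  4. 19. 22.] (array([0.2045, 0.1679]), array([1264.8,  175.4]), np.float64(-0.563))
red top 2253 z pct [-1.  1.  5. 20. 27.] (array([ 0.4822, -0.2611]), array([436.7, 198.5]), np.float64(-0.549))
red scene 659 z pct [-1.  1.  5. 19. 22.] (array([0.2261, 0.1206]), array([1366.6,  123.7]), np.float64(-0.818))
lid top 414 z pct [ -1.   3.  98. 101. 103.] (array([0.3878, 0.0522]), array([229. ,  81.1]), np.float64(0.895))
lid scene 414 z pct [ -1.   3.  96.  99. 100.] (array([0.1295, 0.2811]), array([1015.2,   89.3]), np.float64(-0.538))
spanner bench z [-3. -1.  2.  7. 11.] offcut bench z [-3. -1.  2. 40. 42.] (array([ 0.3949, -0.1013]), array([99. , 94.9]), np.float64(-0.062)) topz 0.03930749387613412
tape bench z [-3. -1.  2. 20. 23.] (array([ 0.3492, -0.1926]), array([251.6,  66.4]), np.float64(-1.301)) topz 0.01958457522206794
jar bench z [ -3.  -1.   3.  99. 101.] (array([0.4053, 0.0291]), array([207.6,  61.3]), np.float64(1.297)) topz 0.0983683874847017
```

View pics/crop.png

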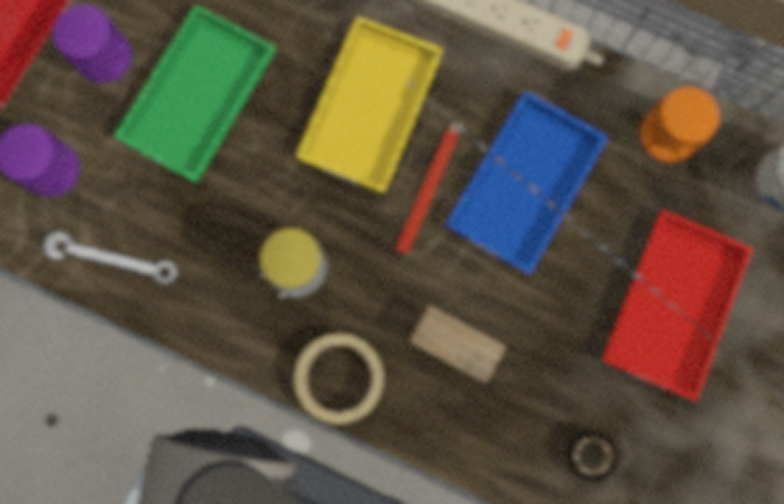

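The crop confirms the choices: spanner from (55,243) to (165,270), jar lid (290,258), block (458,343), small black roll (592,456), and four clean rectangular trays. A faint dashed straight line runs from the yellow tray to the red one. I'll check whether it is a cord. Next I refine the poses.

```bash
cat > m.py <<'E'
from h import *
def load():
    D={n:np.load(f"{n}0.npz") for n in("scene","top")}
    return D,{n:cloud(n,cv2.medianBlur(D[n]['d'],3)) for n in D}
def big(m):
    q,l,s,_=cv2.connectedComponentsWithStats(m.astype(np.uint8)); return l==1+s[1:,4].argmax()
E
python3 - <<'E'
from m import *
D,C=load()
T={'green':((45,100,40),(80,255,255),{'top':(215,135,285,210),'scene':(200,200,275,270)}),
'yellow':((20,100,60),(35,255,255),{'top':(280,140,345,215),'scene':(245,170,315,228)}),
'blue':((100,120,50),(125,255,255),{'top':(335,165,402,242),'scene':(300,155,365,208)}),
'red':((172,120,50),(180,255,255),{'top':(392,208,455,288),'scene':(355,145,400,185)})}
for k,(lo,hi,R) in T.items():
  for n,b in R.items():
    m=hsvmask(D[n]['im'],lo,hi)
    if k=='red': m|=hsvmask(D[n]['im'],(0,120,50),(6,255,255))
    m=big(m&roi(*b)); P=C[n][m]; ok=(P[:,2]>-.004)&(P[:,2]<.026); rim=(P[:,2]>.012)&ok; fl=(P[:,2]<.007)&ok
    v,u=np.nonzero(m); W=np.array([ray(n,a,c,.02) for a,c in zip(u,v)])
    print(k,n,'depth',*rect(P[ok][:,:2]),'ray.02',*rect(W[:,:2]),'floor med',np.round(np.median(P[fl],0),4))
for k,z,lo,hi,R in (('lid',.098,(20,100,60),(35,255,255),{'top':(265,215,305,255),'scene':(300,205,335,228)}),
  ('spanner',.007,(0,0,110),(180,70,255),{'top':(190,215,248,248),'scene':(243,265,298,311)}),
  ('offcut',.038,(5,30,90),(25,200,255),{'top':(322,242,366,282)}),
  ('tape',.019,(0,0,0),(180,255,45),{'top':(376,286,408,318)})):
  for n,b in R.items():
    m=big(hsvmask(D[n]['im'],lo,hi)&roi(*b)); v,u=np.nonzero(m); P=C[n][m]
    W=np.array([ray(n,a,c,z) for a,c in zip(u,v)])
    print(k,n,m.sum(),'z',np.round(np.percentile(P[:,2],[10,50,90])*1000,1),'pix',u.min(),u.max(),v.min(),v.max(),*rect(W[:,:2]),'mean',W.mean(0).round(4))
    if k in('offcut','tape'):
      b_=C[n][roi(*b)]; zz=b_[:,2]; s=b_[(zz>z-.006)&(zz<z+.006)]; print('  depth',*rect(s[:,:2]),s.mean(0).round(4))
# line: depth along dashed line
for f in np.linspace(0,1,9):
    a=np.array([430,95])*(1-f)+np.array([720,335])*f; u,v=(a/2.8+[180,140]).round().astype(int)
    print(u,v,C['top'][v-2:v+3,u-2:u+3,2].max().round(3),end=' | ')
s=D['scene']['im']; cv2.imwrite('pics/crop2.png',cv2.resize(s[120:320,230:450,::-1],None,fx=3,fy=3,interpolation=cv2.INTER_CUBIC))
E
```

```text
green top depth [0.566  0.3023] [196.1 121.9] -0.073 ray.02 [0.5626 0.297 ] [193.1 120.5] -0.07 floor med [0.5625 0.2997 0.0044]Traceback (most recent call last):
  File "<stdin>", line 12, in <module>
  File "h.py", line 8, in ray
    m=optics.camera_model(n); K,R,t=m['K'],m['R'],m['t']
ValueError: time passes only in moves, steps and waits
```

```bash
python3 - <<'E'
s=open('h.py').read().replace("optics.camera_model(n)","cam(n)").replace("from workcell import optics","from functools import lru_cache\n@lru_cache(None)\ndef cam(n):\n    from workcell import optics\n    return optics.camera_model(n)")
open('h.py','w').write(s)
E
cat > meas.py <<'E'
from m import *
D,C=load()
T={'green':((45,100,40),(80,255,255),{'top':(215,135,285,210),'scene':(200,200,275,270)}),
'yellow':((20,100,60),(35,255,255),{'top':(280,140,345,215),'scene':(245,170,315,228)}),
'blue':((100,120,50),(125,255,255),{'top':(335,165,402,242),'scene':(300,155,365,208)}),
'red':((172,120,50),(180,255,255),{'top':(392,208,455,288),'scene':(355,145,400,185)})}
for k,(lo,hi,R) in T.items():
  for n,b in R.items():
    m=hsvmask(D[n]['im'],lo,hi)
    if k=='red': m|=hsvmask(D[n]['im'],(0,120,50),(6,255,255))
    m=big(m&roi(*b)); P=C[n][m]; ok=(P[:,2]>-.004)&(P[:,2]<.026); fl=(P[:,2]<.007)&ok
    v,u=np.nonzero(m); W=np.array([ray(n,a,c,.02) for a,c in zip(u,v)])
    print(k,n,'depth',*rect(P[ok][:,:2]),'ray.02',*rect(W[:,:2]),'floor med',np.round(np.median(P[fl],0),4))
for k,z,lo,hi,R in (('lid',.098,(20,100,60),(35,255,255),{'top':(265,215,305,255),'scene':(300,205,335,228)}),
  ('spanner',.007,(0,0,110),(180,70,255),{'top':(190,215,248,248),'scene':(243,265,298,311)}),
  ('offcut',.038,(5,30,90),(25,200,255),{'top':(322,242,366,282)}),
  ('tape',.019,(0,0,0),(180,255,45),{'top':(376,286,408,318)})):
  for n,b in R.items():
    m=big(hsvmask(D[n]['im'],lo,hi)&roi(*b)); v,u=np.nonzero(m); P=C[n][m]
    W=np.array([ray(n,a,c,z) for a,c in zip(u,v)])
    print(k,n,m.sum(),'z',np.round(np.percentile(P[:,2],[10,50,90])*1000,1),'pix',u.min(),u.max(),v.min(),v.max(),*rect(W[:,:2]),'mean',W.mean(0).round(4))
    if k in('offcut','tape'):
      b_=C[n][roi(*b)]; zz=b_[:,2]; s=b_[(zz>z-.006)&(zz<z+.006)]; print('  depth',*rect(s[:,:2]),s.mean(0).round(4))
for f in np.linspace(0,1,9):
    a=np.array([430,95])*(1-f)+np.array([720,335])*f; u,v=(a/2.8+[180,140]).round().astype(int)
    print(u,v,C['top'][v-2:v+3,u-2:u+3,2].max().round(3),end=' | ')
s=D['scene']['im']; cv2.imwrite('pics/crop2.png',cv2.resize(s[120:320,230:450,::-1],None,fx=3,fy=3,interpolation=cv2.INTER_CUBIC)[:600])
E
python3 meas.py
```

```text
green top depth [0.566  0.3023] [196.1 121.9] -0.073 ray.02 [0.5626 0.297 ] [193.1 120.5] -0.07 floor med [0.5625 0.2997 0.0044]
green scene depth [0.5724 0.2962] [208.1 115.9] -0.064 ray.02 [0.5545 0.3016] [201.7 112.8] -0.064 floor med [0.5642 0.2987 0.0035]
yellow top depth [0.6396 0.1054] [204.2 128.2] 0.057 ray.02 [0.6349 0.1029] [201.3 126.1] 0.058 floor med [0.6356 0.1032 0.0044]
yellow scene depth [0.6343 0.1183] [235.6 165.6] 0.063 ray.02 [0.5952 0.1274] [269.4 161.4] 0.065 floor med [0.6297 0.1116 0.0031]
blue top depth [ 0.6327 -0.1026] [194.6 116.6] -0.096 ray.02 [ 0.629 -0.102] [190.8 115. ] -0.097 floor med [ 0.6288 -0.1022  0.0044]
blue scene depth [ 0.6378 -0.1072] [205.5 124.6] -0.118 ray.02 [ 0.6208 -0.0943] [201.2 118.2] -0.109 floor med [ 0.6326 -0.1037  0.0034]
red top depth [ 0.5743 -0.3166] [198.4 120.3] 0.021 ray.02 [ 0.5708 -0.3133] [194.9 118.1] 0.015 floor med [ 0.5706 -0.3148  0.0044]
red scene depth [ 0.6005 -0.3222] [169.  135.5] 0.024 ray.02 [ 0.5841 -0.3025] [160.8 130.4] 0.028 floor med [ 0.6108 -0.3072  0.0033]
lid top 414 z [ 3.  98.  99.2] pix 272 
[... 252 characters left out ...]
3005] [157.2  31.7] -1.337 mean [0.3437 0.3056 0.007 ]
spanner scene 303 z [2.3 6.  7.7] pix 246 293 270 307 [0.3435 0.303 ] [158.2  32.5] -1.354 mean [0.3406 0.3112 0.007 ]
offcut top 523 z [ 3.1 39.  40.3] pix 327 360 249 276 [ 0.4229 -0.1054] [100.9  50.2] 1.511 mean [ 0.4231 -0.1052  0.038 ]
  depth [ 0.4221 -0.1032] [95.2 45.2] 1.502 [ 0.4217 -0.1032  0.039 ]
tape top 86 z [ 1.2 16.  19.9] pix 379 398 291 309 [ 0.3837 -0.2692] [53.  50.7] -0.386 mean [ 0.382  -0.2656  0.019 ]
  depth [ 0.374  -0.2885] [53.2 50.9] -1.138 [ 0.3739 -0.2885  0.0188]
334 174 0.004 | 347 185 0.007 | 359 195 1.058 | 372 206 1.064 | 385 217 0.004 | 398 228 0.004 | 411 238 0.007 | 424 249 0.006 | 437 260 0.021 |
```

View pics/crop2.png

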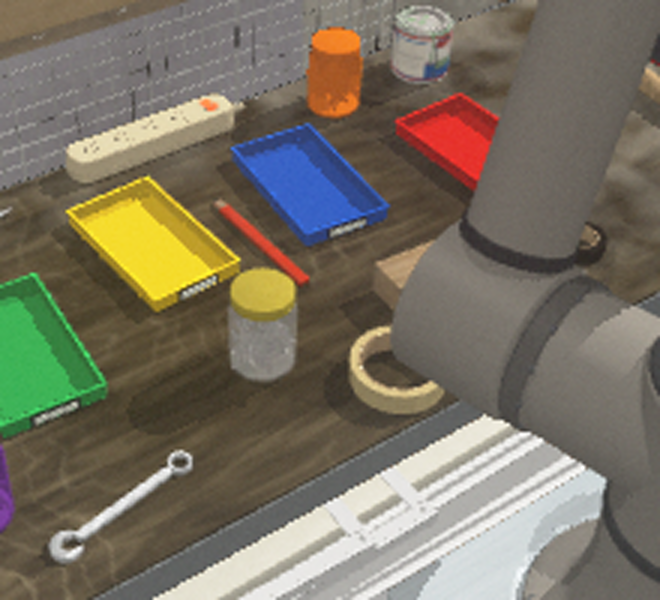

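Trays, spanner, jar and block agree between the views: rims at 20 mm, floors at 3–4 mm, and sizes and tops match the text. The dashed line reads at about 1.06 m height, so it is far above the work. I start with the spanner.

```bash
cat > act.py <<'E'
import numpy as np
from scipy.spatial.transform import Rotation as Ro
from workcell import r, command_gripper, optics
TRAY={'green':(.564,.299,-.068),'yellow':(.635,.104,.06),'blue':(.630,-.102,-.10),'red':(.572,-.314,.02)}
ZT=.24
def quat(phi):
    y=np.array([np.cos(phi),np.sin(phi),0]); z=np.array([0,0,-1.])
    return Ro.from_matrix(np.c_[np.cross(y,z),y,z]).as_quat()
def best(x,y,z,phi):   # half-turn alternative with the smaller last-joint motion
    c=[]
    for p in(phi,phi+np.pi):
        q=r.solve_ik([x,y,z],quat(p))
        if q is not None: c.append((abs(q[5]),p))
    return quat(min(c)[1])
def above(x,y,phi,z=ZT): q=best(x,y,z,phi); r.reach([x,y,z],q); return q
def pick(x,y,z,phi,op,force,width=0.0):
    above(x,y,phi); command_gripper(op)
    if r.move_straight([x,y,z+.03],speed=.25,max_force=15): return 'HIT high'
    if r.move_straight([x,y,z],speed=.08,max_force=12): print('contact at',r.read_state()['eef_pos'])
    command_gripper(width,force); s=r.read_state(); print('grip',s['grip_width'],s['grip_force'],s['time_s'])
    r.move_straight([x,y,ZT],speed=.2); s=r.read_state(); print('lifted',s['grip_width'],s['contact_force'].round(1) if hasattr(s['contact_force'],'round') else s['contact_force'])
def place(x,y,z,phi,op):
    above(x,y,phi)
    r.move_straight([x,y,z+.03],speed=.2); print('stopped early' if r.move_straight([x,y,z],speed=.05,max_force=8) else 'at z',r.read_state()['eef_pos'])
    command_gripper(op); r.move_straight([x,y,ZT],speed=.2); print(r.read_state()['time_s'])
def snap(tag):
    import cv2
    for n in('scene','top'):
        im,d=optics.get_image(n); np.savez(f"{n}{tag}.npz",im=im,d=d); cv2.imwrite(f'pics/{n}{tag}.png',im[...,::-1])
E
python3 - <<'E'
from act import *
print(pick(.345,.302,.0265,-1.345+np.pi/2,.05,60)); snap('1')
E
```

```text
grip 0.007775780490932847 58.714919686317444 5.225
lifted 0.007355718246844409 [-1.1  0.6 -1.7]
None
```

View pics/scene1.png

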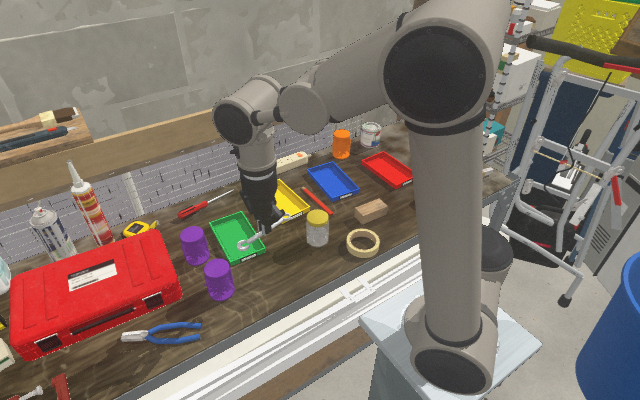

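```bash
python3 - <<'E'
import cv2,numpy as np
a=cv2.imread('pics/scene1.png')[185:275,210:330]; b=cv2.imread('pics/top1.png')
from h import *
p=proj('top',[.345,.302,.21]).astype(int); print(p)
b=b[p[1]-45:p[1]+45,p[0]-60:p[0]+60]
cv2.imwrite('pics/c1.png',np.vstack([cv2.resize(x,(400,300),interpolation=cv2.INTER_CUBIC) for x in(a,b)]))
E
```

```text
[198 222]
```

View pics/c1.png

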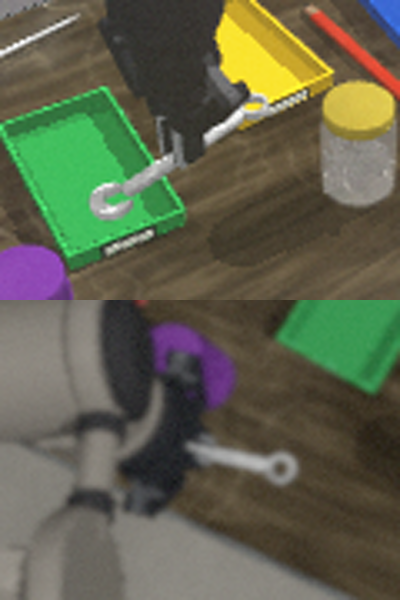

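The spanner is held level, the ring end visible in both views. Before placing it, I recheck the red tray and tape, now unobstructed in the scene view.

```bash
python3 - <<'E'
from act import *
from m import *
D={n:np.load(f"{n}1.npz") for n in("scene","top")}
C={n:cloud(n,cv2.medianBlur(D[n]['d'],3)) for n in D}
im=D['scene']['im']; m=big((hsvmask(im,(172,120,50),(180,255,255))|hsvmask(im,(0,120,50),(6,255,255)))&roi(355,145,418,195))
P=C['scene'][m]; ok=(P[:,2]>-.004)&(P[:,2]<.026); print('red',rect(P[ok][:,:2]),np.median(P[ok],0))
print('tape ray top',ray('top',391.4,302.9,.019))
P=C['top'][roi(376,286,410,320)]; s=P[(P[:,2]>.012)&(P[:,2]<.026)]; print('tape',rect(s[:,:2]),cv2.minEnclosingCircle((s[:,:2]*1000).astype(np.float32)))
m=big(hsvmask(D['top']['im'],(20,100,60),(35,255,255))&roi(265,215,305,255)); P=C['top'][m];P=P[abs(P[:,2]-.098)<.006]; print('lid',rect(P[:,:2]),np.median(P[:,2]))
P=C['scene'][roi(300,205,335,230)];P=P[abs(P[:,2]-.097)<.004]; print('lid scene',rect(P[:,:2]))
P=C['scene'][roi(350,190,392,225)];P=P[abs(P[:,2]-.038)<.004]; print('offcut scene',rect(P[:,:2]),np.median(P[:,2]))
place(.572,-.314,.031,.02+np.pi/2,.03); snap('2')
E
```

```text
red (array([ 0.5807, -0.3216]), array([210.9, 134.6]), np.float64(0.008)) [ 0.57708666 -0.31398419  0.00409436]
tape ray top [ 0.37374714 -0.2909563   0.019     ]
tape (array([ 0.3746, -0.2878]), array([54.1, 53.1]), np.float64(0.352)) ((374.5566711425781, -288.6203918457031), 28.391807556152344)
lid (array([0.4259, 0.0991]), array([61.8, 59.2]), np.float64(1.231)) 0.09825291769391198
lid scene (array([0.425 , 0.1007]), array([61.5, 60.6]), np.float64(1.516))
offcut scene (array([ 0.4235, -0.1018]), array([95.5, 47.8]), np.float64(1.489)) 0.03795891148542103
stopped early [ 0.57132934 -0.31358954  0.03013639]
12.0833
```

View pics/scene2.png

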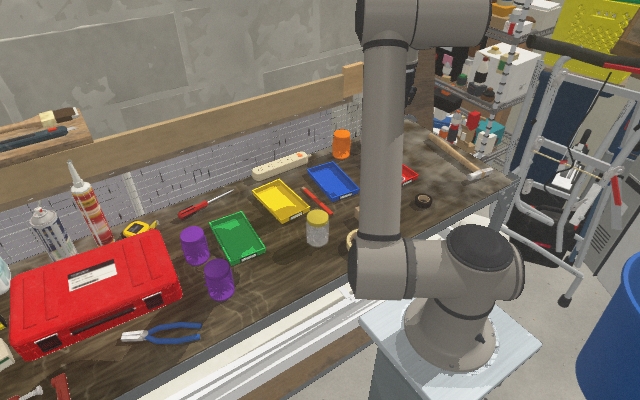

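The red tray is hidden by the arm here. The tape shows at (424,201). I check it in this second view, then do tape → yellow.

```bash
python3 - <<'E'
from act import *
from m import *
d=np.load("scene2.npz"); P=cloud('scene',cv2.medianBlur(d['d'],3))[roi(408,186,440,216)]; s=P[(P[:,2]>.014)&(P[:,2]<.025)]
c=cv2.minEnclosingCircle((s[:,:2]*1000).astype(np.float32)); print('tape scene',rect(s[:,:2]),c,np.median(s[:,2]))
x,y=np.mean([[.3745,-.2886],np.array(rect(s[:,:2])[0])],0); print(x,y)
if np.hypot(x-.374,y+.289)<.006:
    print(pick(x,y,.030,0.,.085,30))
    snap('3')
    if .045<r.read_state()['grip_width']<.065: place(.635,.104,.034,.06,.082); snap('4')
E
```

```text
tape scene (array([ 0.3763, -0.288 ]), array([56.3, 52. ]), np.float64(-0.801)) ((376.12359619140625, -287.73797607421875), 29.694549560546875) 0.017326828750174807
0.3754 -0.2883
grip 0.05451938016077222 30.606700053904206 16.1083
lifted 0.053827794374299 [-0.7 -0.3 -1.8]
None
stopped early [0.63430433 0.10401251 0.03390729]
22.325
```

View pics/top4.png

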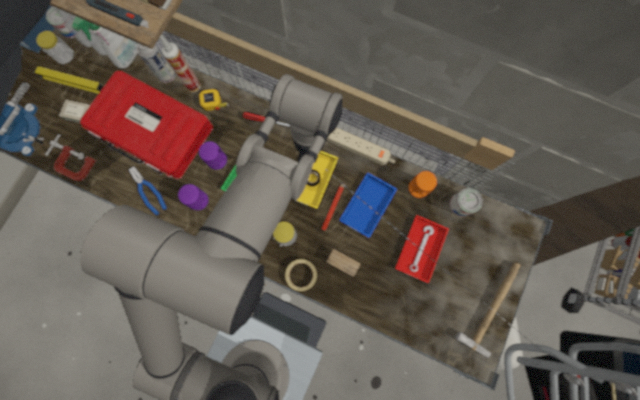

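The spanner lies in the red tray (422,248) and the tape in the yellow (313,178). Next is jar → blue.

```bash
python3 - <<'E'
from act import *
print(pick(.4258,.0998,.066,0.,.085,50))
s=r.read_state(); print(s['grip_width'],s['eef_pos'],s['eef_rot'])
snap('5')
if .058<s['grip_width']<.072: place(.630,-.102,.070,-.10,.085); snap('6')
E
```

```text
grip 0.0655925749022426 53.41212585568428 25.075
lifted 0.06567396004165472 [-0.3 -0.  -4. ]
None
0.06567396004165472 [0.42506407 0.09974895 0.23894715] [ 0.70711831  0.7070944  -0.00082453 -0.00073003]
stopped early [ 0.62937734 -0.10185611  0.0702539 ]
30.0667
```

View pics/scene6.png

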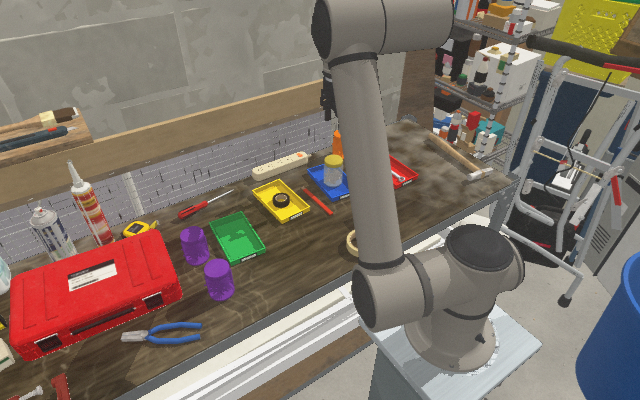

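The jar stands upright in the blue tray (333,170). Next is block → green.

```bash
python3 - <<'E'
from act import *
print(pick(.423,-.1035,.036,1.50-np.pi/2,.08,50))
s=r.read_state(); snap('7')
if .042<s['grip_width']<.057:
    place(.564,.299,.040,-.068+np.pi/2,.064)
    r.movej([-1.333, 0.342, 1.524, 0, 1.275, -0.146]); snap('8')
import cv2
a=cv2.imread('pics/top8.png')[130:300,200:460]
cv2.imwrite('pics/c8.png',cv2.resize(a,None,fx=3,fy=3,interpolation=cv2.INTER_CUBIC))
E
```

```text
grip 0.044193202150984025 51.538578271865845 33.025
lifted 0.04376712361045557 [-0.3  0.5 -1.8]
None
stopped early [0.5633157  0.2987678  0.03969637]
38.9417
```

View pics/c8.png

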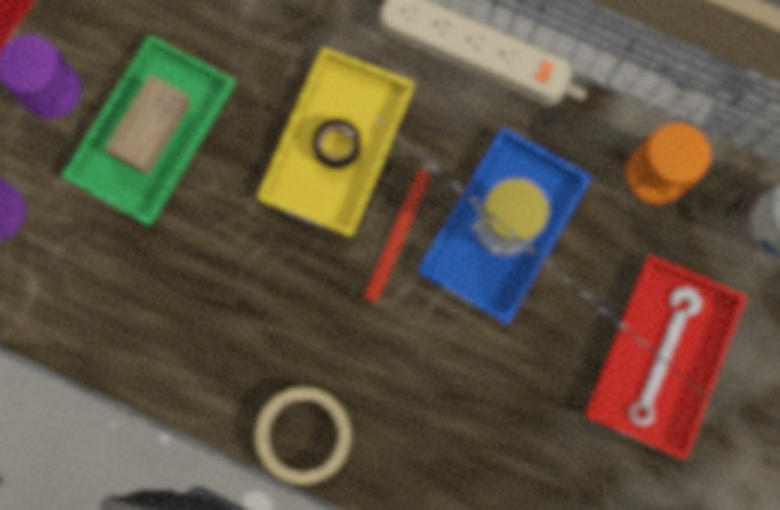

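View pics/scene8.png

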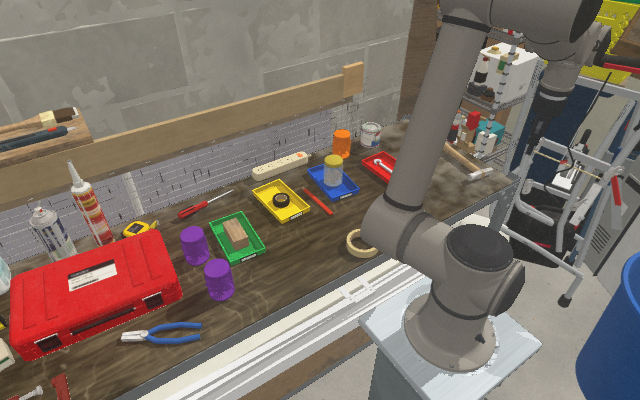

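All four lie in their trays: block (148,125), tape (337,143), jar (515,212) and spanner (665,355) in the crop. I check flatness by height in the depth images, then hand in.

```bash
python3 - <<'E'
from m import *
from act import TRAY
for n in('top','scene'):
    C=cloud(n,cv2.medianBlur(np.load(f"{n}8.npz")['d'],3)).reshape(-1,3)
    for k,(x,y,a) in TRAY.items():
        d=C[:,:2]-[x,y]; L=np.c_[d@[np.cos(a),np.sin(a)],d@[-np.sin(a),np.cos(a)]]
        lo={'red':.0075,'yellow':.016,'blue':.085,'green':.032}[k]
        s=(abs(L[:,0])<.08)&(abs(L[:,1])<.042)&(C[:,2]>lo)&(C[:,2]<.12); P=np.c_[L[s],C[s,2]]
        A=np.c_[P[:,:2],np.ones(len(P))]; g=np.linalg.lstsq(A,P[:,2],rcond=None)[0]
        print(n,k,s.sum(),'box mm',(np.percentile(P[:,:2],[1,99],axis=0)*1000).round().tolist(),'top z',np.median(P[:,2]).round(4),'slope',g[:2].round(3))
E
```

```text
top green 411 box mm [[-48.0, -22.0], [46.0, 23.0]] top z 0.0423 slope [0.004 0.05 ]
top yellow 157 box mm [[-28.0, -28.0], [26.0, 27.0]] top z 0.0217 slope [ 0.012 -0.009]
top blue 343 box mm [[-32.0, -30.0], [28.0, 30.0]] top z 0.1013 slope [ 0.009 -0.004]
top red 187 box mm [[-78.0, -15.0], [74.0, 26.0]] top z 0.0102 slope [0.004 0.007]
scene green 390 box mm [[-49.0, -20.0], [46.0, 24.0]] top z 0.0411 slope [ 0.019 -0.03 ]
scene yellow 130 box mm [[-28.0, -26.0], [26.0, 28.0]] top z 0.0202 slope [ 0.026 -0.002]
scene blue 214 box mm [[-32.0, -27.0], [26.0, 33.0]] top z 0.0995 slope [ 0.119 -0.067]
scene red 59 box mm [[-25.0, -24.0], [73.0, 20.0]] top z 0.0095 slope [-0.017 -0.123]
```

Every top sits at the expected height plus the 3 mm floor, level and inside the walls.

```bash
python3 -c "
from workcell import r
print(r.finish_job(), r.read_state()['time_s'])"
```

```text
the job is handed in; nothing more can be done
the job is handed in; nothing more can be done
```

Job handed in at about 40 s robot time: the spanner is in the red tray, the tape in yellow, the jar upright in blue and the block in green. The last camera check showed all four flat and inside the walls; the hand-in returned no verdict.

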